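Lock the watch-movement case

TASK

Lock the watch-movement case on the bench: press the long spring catch pad on its top down with one fingertip and keep it down while the other fingertip pushes the bolt by its upright lug fully home into the keeper, then let go so that the catch springs right back up. Do it by touch alone, with nothing pinched or picked up, and leave the other things on the case and the bench where they are.

Things in the scene. Friction and masses are not known exactly. Their poses are not given: they have to be found in the camera images.
- case: Wooden box 200 (x) x 230 (y) x 45 mm high, green inset lid, fixed to the bench. Origin: centre of its underside; z up, +x to the lid's hinges, +y the way the bolt slides to lock. On its top, on a 3 mm dark steel plate: a steel bolt with an upright lug, beside it (-x side) a long steel catch pad, ahead (+y) a keeper staple. Heights below are above the case's top.
- bolt_lug (a point): Centre of the face to push (-y face) of the bolt's upright lug; moves with the bolt, axes as the case's. The lug is 24 mm wide (x), 8 mm thick (y), from 11 to 46 mm above the case's top (this point: 28 mm). Behind it (-y) the bolt's bar, 16 mm wide, top at 11 mm, goes on for 10 mm; then only the plate, top at 3 mm. With the catch down a push of 1 to 4 N moves it.
- catch_pad (a point): Centre of the top face of the spring catch's pad; moves with it, axes as the case's. A flat steel bar 24 mm wide (x), 85 mm long (y); top at 24 mm when up, 16 mm fully down. Its centre line is parallel to the bolt's, 52 mm to -x. It reaches from 40 mm behind the unlocked lug's pushed face to 45 mm ahead of it: a fingertip can slide along it with the bolt.
- keeper (a point): Mouth of the keeper staple (30 mm wide, 18 mm high) on the bolt's centre line, 7.5 mm above the case's top, fixed to the case; the bolt's square nose enters it. A guide staple of the same size stands over the bolt, its near face 49 mm ahead of the lug's front when unlocked, 17 mm when locked.
- bolt (a joint): How far the bolt is slid (m): starts at 0 to 0.003 (drawn back, unlocked), 0.032 is fully home in the keeper, at a stop. It moves along the case's +y and stays where it is left.
- catch (a joint): How far the catch is pressed down (m): 0 up, 0.008 at its bottom stop. Its spring pushes up with 4.5 N at 0, 8.5 N at the bottom. Unless it is more than about 5 mm down its tooth stops the bolt after 4 mm. Let go with the bolt within 2 mm of home, it springs right up and locks the bolt; let go midway it stays half down under the bolt.
- ring_mid (a point): Bystander, loose: a brass movement ring, 38 mm across, 10 mm high, lying on the case's lid on its hinge (+x) side. The point is its centre, half-way up.
- loupe_mid (a point): Bystander, loose: a black eye loupe, 36 mm across, 24 mm high, standing on the case's lid on its hinge (+x) side. The point is its centre, half-way up.
- holder_mid (a point): Bystander, loose: a steel movement holder, 48 mm across, 18 mm high, on the tray. The point is its centre, half-way up.
- cup_mid (a point): Bystander, loose: a white ceramic cup, 44 mm across, 22 mm high, on the tray. The point is its centre, half-way up.
- driver_mid (a point): Bystander, loose: a small brass-handled screwdriver, about 85 mm long, 10 mm high, lying on the tray. The point is its centre, half-way up.
- jar_mid (a point): Bystander, loose: an amber glass jar, 52 mm across, 65 mm high, on the bench. The point is its centre, half-way up.
- block_mid (a point): Bystander, loose: a brass block 50 x 70 x 55 mm, on the bench. The point is its centre, half-way up.
- weight_mid (a point): Bystander, loose: a steel knobbed weight, 44 mm across, 38 mm high, on the bench. The point is its centre, half-way up.

How it is judged (in metres and radians):
On the way, in this order (a step that is already met when the one before it is completed fails the run):
1. a fingertip presses the catch down while the bolt is still drawn back (value of joint catch above 0.0045 m and contact force between the fingers and catch above 0.5 N and value of joint bolt below 0.008 m), for 0.1 s.
2. the fingers push the bolt along with the catch still pressed (value of joint bolt between 0.01 and 0.028 m and contact force between the fingers and catch above 0.5 N and contact force between the fingers and bolt above 0.2 N), for 0.05 s.
3. the bolt is home with the fingertip still pressing the catch (value of joint bolt above 0.0295 m and contact force between the fingers and catch above 0.5 N), for 0.05 s.
At the end, for the whole second after the job is handed in: The bolt is home (within 2.5 mm of its stop), the catch has sprung right up (within 1.5 mm) and both are at rest (value of joint bolt above 0.0295 m and value of joint catch below 0.0015 m and velocity of joint each of bolt, catch below 0.005 m/s); the robot touches nothing.
It fails at once if one of the bystanders is lifted, carried or pushed more than 15 mm from its place (distance of any of ring_mid, loupe_mid, holder_mid, cup_mid, driver_mid, jar_mid, block_mid, weight_mid from where it was at the start of the episode above 0.015 m).
It also fails if it takes over 38 s, if anything falls off the work surface, if the arm or the gripper's body presses on something with over 40 N, if the wrist force passes 120 N, or if a joint passes its speed limit or range.

ROBOT

A 6-joint arm with a two-finger parallel gripper is mounted at the origin on the work surface. World frame = base frame: x ahead of the robot, y to its left, z up, the work surface at z = 0. Lengths are in m, angles in degrees, forces in N, time in s.
With the tool pointing down it reaches from about 0.4 to 0.825 m from the base axis. Payload 7 kg.
Tool frame: the origin (TCP) lies at the very end of the fingers, on their centre line; the grasp point (between the pads) lies 19 mm behind it; x points along the fingers, z is the direction in which the jaws open and shut, and the axes are right-handed (so a half turn about x gives the same grasp; the last joint's range is limited). The gripper opens to 88 mm and grips with 3 to 60 N. Pads are 19 mm wide; open, the fingers measure 130 mm over their backs; the gripper's body (78 mm by 193 mm) begins 47 mm behind the grasp point.
Start: joints at [-48.982, 20.546, 0.682, 0, -70.136, -16.507], TCP at [0.28, -0.614, 0.227] pointing down, gripper open.
Joint ranges: [-176.03, 176.03], [-82.01, 121.73], [-58.28, 71.71], [-173.87, 95.51], [-174.79, -0.11], [-173.66, 173.66]. Speed limits (degrees/s): [136.94, 136.94, 172.46, 180, 180, 180].

INTERFACE

Orientations are given as [roll, pitch, yaw] about the fixed x, y, z axes, in that order (R = Rz(yaw) Ry(pitch) Rx(roll)).
In Python, from plant import * gives the robot as it stands.
- The arm moves only by the tool arm_command, never from a script. Its argument "commands" is one flat list of numbers, 5 for each row, row after row: the shift along the tool's x, y, z in mm, then the turn about the tool's x in degrees, then the opening in per cent of the stroke, from 0 (shut) to 100 (fully open). A call has 1 to 5 rows; each row shifts and turns the pose as measured when the row begins, along the tool's axes as they then stand; what a row does not reach is not made up. A row lasts 1/8 s, in which the tool goes at most 62.5 mm and 10.7 degrees, less where a joint would pass 70% of its speed; a pose out of reach is approached as far as the arm can. A call is refused whole if a number of a shift passes 62.5 or a number of a turn 10.7, either way. A call with a gripper value outside its range is refused whole. The fingers move at their own pace and stop on an object; the grip force is fixed at half the most. Time passes only in rows, so rows that do not move let the fingers close. It gives the time, the measured TCP pose, the force and the opening at its end, in the units of the state.
- get_obs(): the state, without advancing time (a new reading comes with each control period).
- snapshot(name): name is "side" or "top" or "wrist"; returns a dict with "frame" (384x512x3 uint8, blue, green, red), "fov_y" (degrees; the focal length in pixels is half the picture's height over the tangent of half this angle, whatever the lens; pixels are square), "cx", "cy" (the principal point, pixels), "dist" ([k1, k2, p1, p2, k3] as OpenCV has them; the pictures are not rectified), "world_to_cam" (4x4, takes a point from world to camera coordinates). Camera axes: x right, y up, looking along -z (the intrinsics and any distortion apply to the point x, -y, -z); pixel columns grow to the right and rows downward; lengths in m; the calibration is good to about 2 mm. A picture is of the moment at which its call begins. There is no depth.
- close_job(): hands the job in, once; it reports no verdict.
The state is a dict: "clock": time; "joint_pos": joint angles; "qvel": joint speeds; "tau": joint torques, N m; "tool_pos": TCP position; "orientation": TCP orientation; "force": force on the tool from outside, world axes, zero at the start; "moment": the same for the moment, N m; "opening": finger opening in m.
Only numpy, scipy, OpenCV 4.12 (cv2) and the standard library are available. Lean on these libraries where they do the work, as an engineer would, in place of code of your own. Each camera call takes 0.05 s, during which the arm holds its last target. There are 200 camera calls.

## Working session

There is one attempt and no reset: what is moved stays moved. The work goes in short steps, Python scripts to look and compute and a tool call to move; the robot and the scene stay as the last step left them, time stands still between calls to the robot, and variables do not carry over. Pictures are saved under pics/ and viewed, about 8 in all and at most 12, crops included, and the job is handed in when it is done.

Besides the shell and the picture viewer there is one more tool, called after ">>>" as name(argument=value, ...) on one line, values as JSON. arm_command: Moves the arm, as the interface text tells. Its arguments: {"type":"object","properties":{"commands":{"type":"array"}},"required":["commands"]}

```bash
mkdir -p pics
cat > h.py <<'E'
from plant import *
import numpy as np, cv2, pickle
from scipy.spatial.transform import Rotation as R
def K(s):
    f=192/np.tan(np.radians(s["fov_y"])/2); return np.array([[f,0,s["cx"]],[0,f,s["cy"]],[0,0,1.]])
def ray(s,uv):
    p=cv2.undistortPoints(np.array([[uv]],float),K(s),np.array(s["dist"],float))[0,0]
    T=np.array(s["world_to_cam"]); d=T[:3,:3].T@np.array([p[0],-p[1],-1]); return -T[:3,:3].T@T[:3,3],d/np.linalg.norm(d)
def onz(s,uv,z):
    o,d=ray(s,uv); return o+d*(z-o[2])/d[2]
def two(s1,a,s2,b):
    o1,d1=ray(s1,a);o2,d2=ray(s2,b)
    t=np.linalg.lstsq(np.c_[d1,-d2],o2-o1,rcond=None)[0]; p,q=o1+d1*t[0],o2+d2*t[1]; return (p+q)/2,np.linalg.norm(p-q)
def proj(s,P):
    T=np.array(s["world_to_cam"]); c=(T[:3,:3]@np.array(P,float).T).T+T[:3,3]
    return cv2.projectPoints((c*[1,-1,-1]).reshape(-1,1,3),np.zeros(3),np.zeros(3),K(s),np.array(s["dist"],float))[0][:,0]
def snap(n,tag):
    s=snapshot(n); pickle.dump(s,open(f"{tag}.pkl","wb")); cv2.imwrite(f"pics/{tag}.png",s["frame"]); return s
def load(t): return pickle.load(open(f"{t}.pkl","rb"))
E
python3 - <<'E'
from h import *
o=get_obs(); print({k:np.round(v,4) for k,v in o.items()})
a=snap("top","top0");b=snap("side","side0");c=snap("wrist","wr0")
for s in(a,b,c): print(s["fov_y"],s["dist"],np.round(-np.array(s["world_to_cam"])[:3,:3].T@np.array(s["world_to_cam"])[:3,3],3))
cv2.imwrite("pics/tile.png",cv2.resize(np.hstack([b["frame"],c["frame"]]),(800,300)))
cv2.imwrite("pics/topbig.png",cv2.resize(a["frame"],(800,600)))
E
```

```text
{'clock': np.float64(0.0), 'joint_pos': array([-4.89819e+01,  2.05903e+01,  6.33400e-01, -2.07000e-02,
       -7.01372e+01, -1.65059e+01]), 'qvel': array([ 0.0254, -0.0011, -0.0537,  0.0242, -0.0168, -0.003 ]), 'tau': array([ 1.10000e-03, -5.82716e+01,  2.93065e+01,  6.99700e+00,
        7.10000e-03, -2.00000e-04]), 'tool_pos': array([ 0.2798, -0.6137,  0.2256]), 'orientation': array([  4.8162,  89.904 , 119.3213]), 'force': array([ 7.185e-01, -1.000e-04, -6.330e-01]), 'moment': array([ 0.0078, -0.0319,  0.0108]), 'opening': np.float64(0.0882)}
45.427549494276505 [0.00251751 0.         0.         0.         0.        ] [0.327 0.107 1.202]
45.16601007872748 [0.00344202 0.         0.         0.         0.        ] [0.53  0.916 0.584]
68.80032556824483 [-0.04190404  0.          0.          0.          0.        ] [ 0.215 -0.642  0.384]
```

View pics/topbig.png

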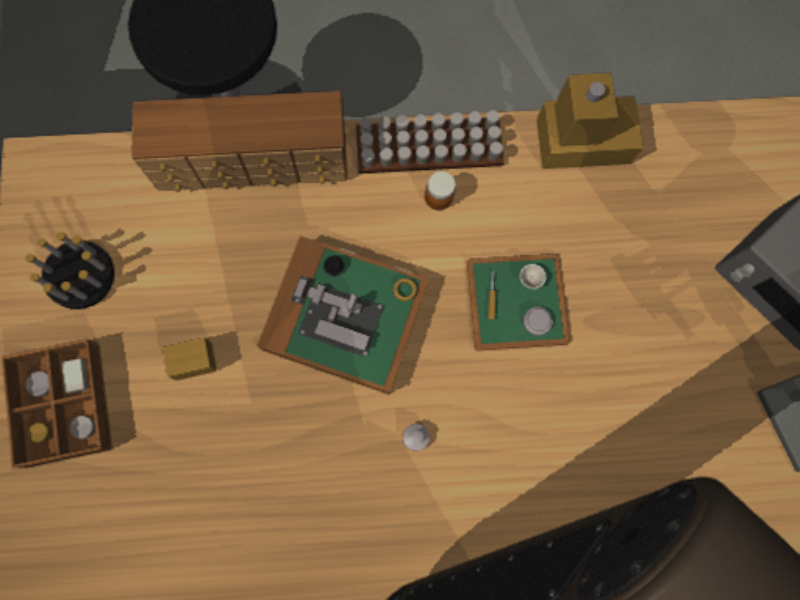

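View pics/tile.png

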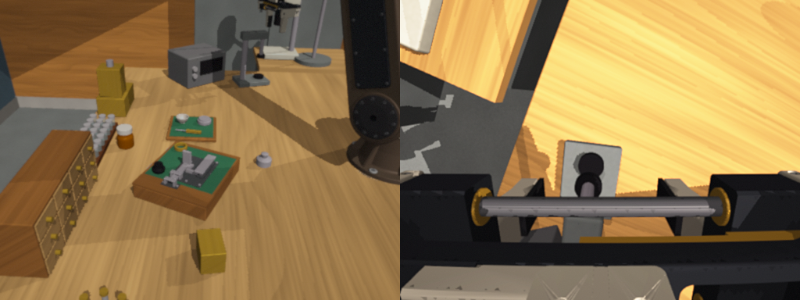

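The top view shows the case at about (350,312) in the 800-px picture. The keeper is at its left end (300,290), the pad at (340,335) and the lug near (335,300). The loupe (334,265) and ring (404,289) are on the upper (hinge) side. Next I'll enlarge both views.

Run:
```python
from h import *
a=load("top0");b=load("side0")
for uv in [(256,192),(356,192),(256,92),(224,200)]: print(uv,onz(a,uv,0.045).round(3))
A=cv2.resize(a["frame"][145:260,160:280],None,fx=5,fy=5,interpolation=cv2.INTER_CUBIC)
B=cv2.resize(b["frame"][170:280,165:315],None,fx=5.3,fy=5.3,interpolation=cv2.INTER_CUBIC)
cv2.imwrite("pics/A.png",A);cv2.imwrite("pics/B.png",B);print(A.shape,B.shape)
```

```text
(256, 192) [0.595 0.052 0.045]
(356, 192) [ 0.58  -0.207  0.045]
(256, 92) [0.875 0.034 0.045]
(224, 200) [0.578 0.136 0.045]
(575, 600, 3) (583, 795, 3)
```

View pics/A.png

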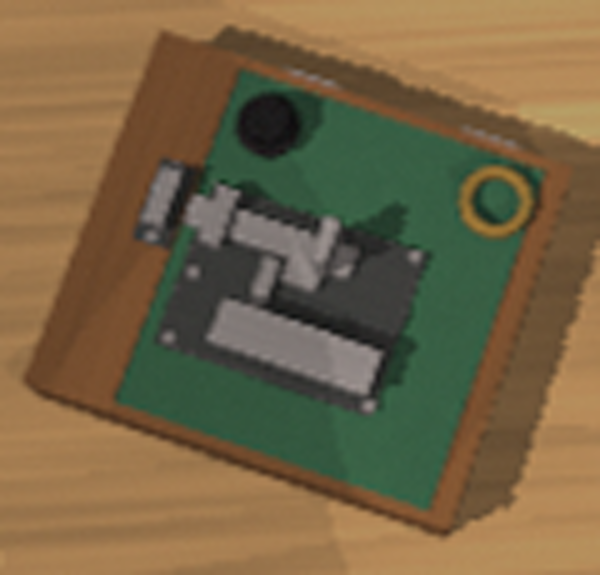

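View pics/B.png

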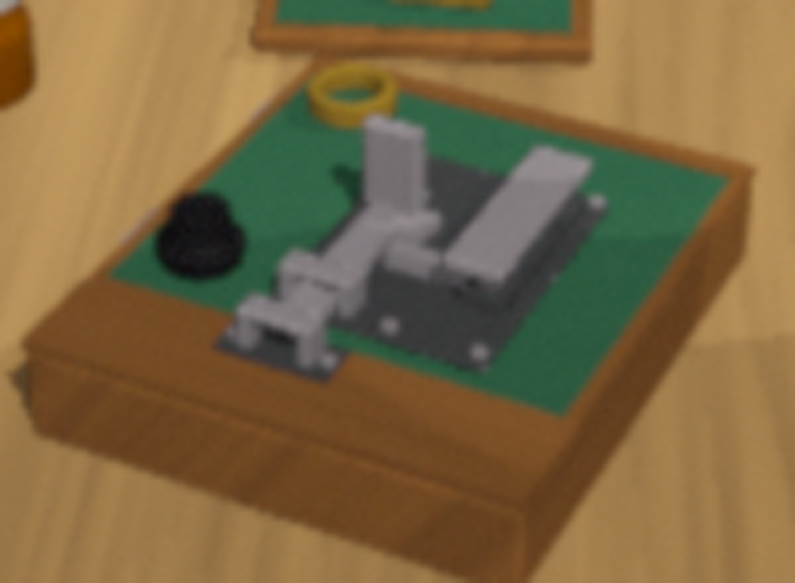

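Run:
```python
from h import *
a=load("top0");b=load("side0")
ua=lambda x,y:((x+.5)/5-.5+160,(y+.5)/5-.5+145)
ub=lambda x,y:((x+.5)/5.3-.5+165,(y+.5)/5.3-.5+170)
pts={"pad +y+x":((227,297),(445,263)),"pad +y-x":((207,344),(497,285)),"pad -y+x":((386,348),(541,146)),"pad -y-x":((368,396),(593,163)),
"case +y+x":((165,33),(25,345)),"case +y-x":((27,383),(525,512)),"case -y-x":((443,530),(752,172)),"lug top mid":((324,250),(397,122))}
r={}
for k,(p,q) in pts.items():
    P,e=two(a,ua(*p),b,ub(*q)); r[k]=P; print(k,P.round(4),"gap",round(e*1e3,1))
for z in(.045,.069): 
  print(z,[onz(a,ua(*pts[k][0]),z).round(4) for k in pts if k.startswith("pad")],[onz(b,ub(*pts[k][1]),z).round(4) for k in pts if k.startswith("pad")])
def yaw(v): return np.degrees(np.arctan2(v[1],v[0]))
print("yaw of case y", yaw(r["pad +y+x"]-r["pad -y+x"]),yaw(r["pad +y-x"]-r["pad -y-x"]),yaw(r["case +y-x"]-r["case -y-x"]),"case x",yaw(r["case +y+x"]-r["case +y-x"]))
```

```text
pad +y+x [0.5656 0.1838 0.0667] gap 1.4
pad +y-x [0.5443 0.1948 0.0651] gap 2.4
pad -y+x [0.5332 0.1053 0.0693] gap 3.4
pad -y-x [0.5112 0.1154 0.0685] gap 0.2
case +y+x [0.7159 0.2124 0.0428] gap 0.1
case +y-x [0.5324 0.2895 0.041 ] gap 0.8
case -y-x [0.4455 0.0816 0.0452] gap 1.0
lug top mid [0.5839 0.1328 0.094 ] gap 4.8
0.045 [array([0.5708, 0.1852, 0.045 ]), array([0.5469, 0.1964, 0.045 ]), array([0.5394, 0.105 , 0.045 ]), array([0.5152, 0.1156, 0.045 ])] [array([0.5663, 0.1534, 0.045 ]), array([0.546 , 0.1664, 0.045 ]), array([0.5316, 0.0677, 0.045 ]), array([0.5102, 0.079 , 0.045 ])]
0.069 [array([0.5658, 0.1836, 0.069 ]), array([0.5423, 0.1946, 0.069 ]), array([0.535 , 0.1051, 0.069 ]), array([0.5113, 0.1154, 0.069 ])] [array([0.5647, 0.1874, 0.069 ]), array([0.5453, 0.1997, 0.069 ]), array([0.5316, 0.1055, 0.069 ]), array([0.5111, 0.1163, 0.069 ])]
yaw of case y 67.62208206240766 67.39532911035964 67.31445819031042 case x -22.768505081543193
```

```bash
cat >> h.py <<'E'
YAW=np.radians(-22.6); EX=np.array([np.cos(YAW),np.sin(YAW),0]); EY=np.array([-np.sin(YAW),np.cos(YAW),0])
PAD=np.array([.5386,.150,.069])
def st(goal=None):
    o=get_obs(); M=R.from_euler('xyz',o["orientation"],degrees=True).as_matrix(); p=np.array(o["tool_pos"])
    print("t",o["clock"],"p",p.round(4),"F",np.round(o["force"],1),"open",round(float(o["opening"]),4),"J",np.round(o["joint_pos"],1))
    print("tool axes x,y,z:",M.T.round(3).tolist())
    d=p-PAD; print("case frame rel pad (mm): x %.1f y %.1f z %.1f"%(d@EX*1e3,d@EY*1e3,d[2]*1e3))
    z=M[:,2]; print("turn of tool z to EX / -EX:",[round(np.degrees(np.arctan2(np.cross(z,w)@M[:,0],z@w)),2) for w in(EX,-EX)])
    if goal is not None:
        w=PAD+(EX*goal[0]+EY*goal[1])/1e3; w[2]=PAD[2]+goal[2]/1e3; print("shift in tool mm",(M.T@(w-p)*1e3).round(1))
E
python3 -c "
from h import *
st((26,-20,120))"
```

```text
t 0.15 p [ 0.2798 -0.6138  0.2258] F [0.2 0.3 0.1] open 0.0876 J [-49.   20.6   0.6  -0.  -70.1 -16.5]
tool axes x,y,z: [[-0.001, 0.001, -1.0], [-0.91, -0.415, 0.0], [-0.415, 0.91, 0.001]]
case frame rel pad (mm): x 54.7 y -804.6 z 156.8
turn of tool z to EX / -EX: [np.float64(137.11), np.float64(-42.89)]
shift in tool mm [  37.5 -555.3  555. ]
```

>>> arm_command(commands=[2,-42,42,0,41,2,-42,42,0,41,2,-42,42,0,41,2,-42,42,0,41,2,-42,42,0,41])

```text
clock: 0.78
tool_pos: [0.3847, -0.3311, 0.2128]
orientation: [22.6, 89.7, 136.7]
force: [1.2, 0.3, 0.7]
opening: 0.0431
```

>>> arm_command(commands=[2,-42,42,0,41,2,-42,42,0,41,2,-42,42,0,41,2,-42,42,0,41,2,-42,42,0,41])

```text
clock: 1.4
tool_pos: [0.492, -0.0439, 0.2039]
orientation: [-7.1, 89.8, 107.0]
force: [2.3, -0.8, -0.2]
opening: 0.0359
```

>>> arm_command(commands=[0,0,0,-10.6,41,0,0,0,-10.6,41,0,0,0,-10.6,41,0,0,0,-10.6,41,0,0,0,0,41])

```text
clock: 2.02
tool_pos: [0.4926, -0.0386, 0.2027]
orientation: [-27.5, 89.7, 129.8]
force: [0.3, -0.3, 0.2]
opening: 0.0359
```

```bash
python3 -c "
from h import *
st((26,-20,100))"
```

```text
t 2.025 p [ 0.4926 -0.0386  0.2027] F [ 0.3 -0.3  0.2] open 0.0359 J [ 18.2   4.5 -23.4  -0.3 -62.2 -40.7]
tool axes x,y,z: [[-0.003, 0.004, -1.0], [-0.386, -0.922, -0.002], [-0.922, 0.386, 0.004]]
case frame rel pad (mm): x 29.9 y -191.8 z 133.7
turn of tool z to EX / -EX: [np.float64(179.88), np.float64(-0.12)]
shift in tool mm [  34.1 -171.7    4.2]
```

>>> arm_command(commands=[0,-55,2,0,41,0,-55,2,0,41,0,0,0,0,41])

```text
clock: 2.4
tool_pos: [0.5325, 0.0663, 0.203]
orientation: [-30.7, 89.7, 125.6]
force: [-0.9, -1.7, 1.1]
opening: 0.0359
```

```bash
python3 -c "
from h import *
st((26,-20,60))
s=snap('wrist','wr1'); cv2.imwrite('pics/wr1b.png',cv2.resize(s['frame'],(800,600)))"
```

```text
t 2.4 p [0.5325 0.0663 0.203 ] F [-0.9 -1.7  1.1] open 0.0359 J [ 27.8   8.6 -18.6  -0.3 -62.9 -51.4]
tool axes x,y,z: [[-0.003, 0.004, -1.0], [-0.402, -0.915, -0.002], [-0.915, 0.402, 0.004]]
case frame rel pad (mm): x 26.6 y -79.6 z 134.0
turn of tool z to EX / -EX: [np.float64(178.88), np.float64(-1.12)]
shift in tool mm [ 74.2 -59.4   1.4]
```

View pics/wr1b.png

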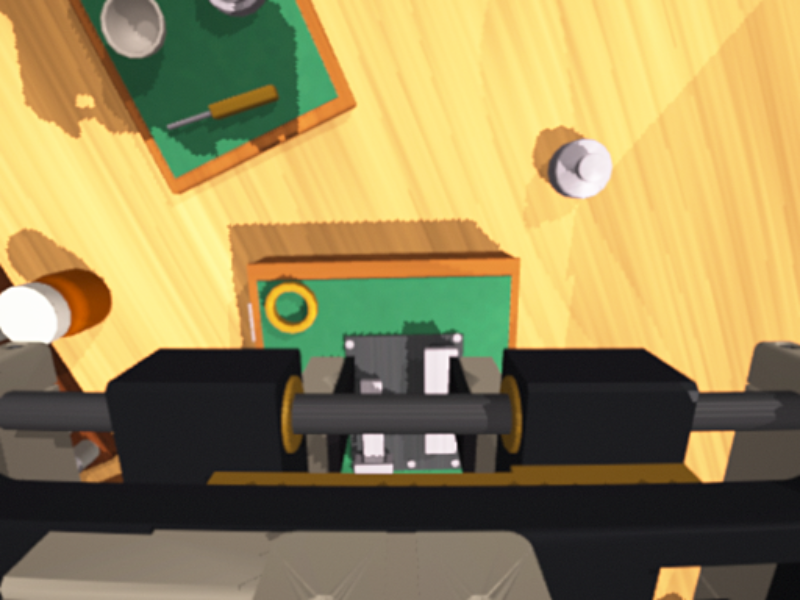

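The wrist view has case −y upward. The pad's −y end corners are at (425,348) and (453,348), the bolt's rear end is near (372,382), and the fingers hide the rest.

Run:
```python
from h import *
s=load('wr1'); u=lambda x,y:((x+.5)*.64-.5,(y+.5)*.64-.5)
def cf(P): d=P-PAD; return np.round([d@EX*1e3,d@EY*1e3,d[2]*1e3],1)
for n,p,z in [("pad -y+x",(425,348),.069),("pad -y-x",(453,348),.069),("bar rear +x",(362,380),.056),("bar rear -x",(383,380),.056),("case -y+x",(249,264),.045),("case -y-x",(518,259),.045)]:
    P=onz(s,u(*p),z); print(n,P.round(4),cf(P))
o=get_obs(); M=R.from_euler('xyz',o["orientation"],degrees=True).as_matrix(); p=np.array(o["tool_pos"])
L=[-39,-18,18,39]; q=proj(s,[p+M[:,2]*l/1e3+M[:,1]*.0095 for l in L]); print("tips px800",(q/.64).round(0).tolist())
```

```text
pad -y+x [0.5303 0.1085 0.069 ] [  8.3 -41.5   0. ]
pad -y-x [0.5121 0.1165 0.069 ] [-11.6 -41.2   0. ]
bar rear +x [0.5851 0.1177 0.056 ] [ 55.3 -11.9 -13. ]
bar rear -x [0.5705 0.1241 0.056 ] [ 39.4 -11.6 -13. ]
case -y+x [0.625  0.0055 0.045 ] [ 135.3 -100.2  -24. ]
case -y-x [0.4437 0.081  0.045 ] [ -61.1 -100.2  -24. ]
tips px800 [[296.0, 349.0], [351.0, 349.0], [444.0, 349.0], [499.0, 349.0]]
```

>>> arm_command(commands=[35,-30,1,-1.1,41,35,-28,1,0,41,30,0,0,0,41,0,0,0,0,41])

```text
clock: 2.95
tool_pos: [0.5525, 0.1179, 0.1017]
orientation: [-36.9, 89.8, 119.7]
force: [0.0, 0.3, -0.2]
opening: 0.0358
```

```bash
python3 -c "
from h import *
st((24,-20,6))
s=snap('side','sd2'); b=s['frame'][130:270,170:320]; w=snap('wrist','wr2')['frame'][200:384,170:380]
cv2.imwrite('pics/c2.png',np.hstack([cv2.resize(b,(430,400),interpolation=2),cv2.resize(w,(370,400),interpolation=2)]))"
```

```text
t 2.95 p [0.5525 0.1179 0.1017] F [ 0.   0.3 -0.2] open 0.0358 J [ 31.7  16.8 -22.5  -0.3 -50.6 -54.9]
tool axes x,y,z: [[-0.002, 0.004, -1.0], [-0.398, -0.918, -0.003], [-0.918, 0.398, 0.003]]
case frame rel pad (mm): x 25.2 y -24.3 z 32.7
turn of tool z to EX / -EX: [np.float64(179.17), np.float64(-0.83)]
shift in tool mm [26.7 -4.2  1.1]
```

View pics/c2.png

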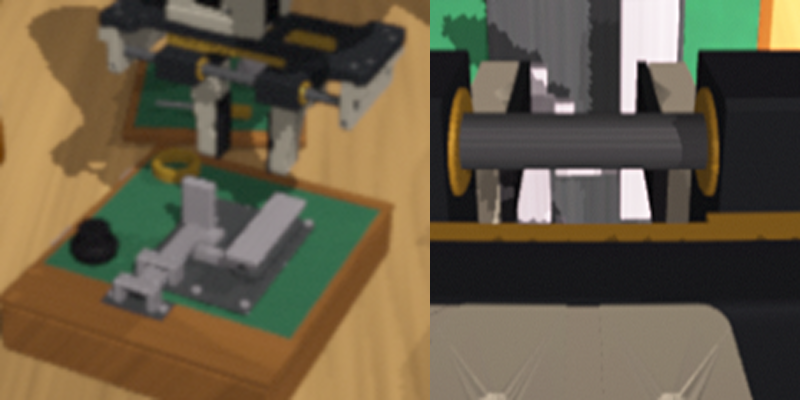

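The fingers hang behind the lug. The right one is over the pad and the left one on the bolt's line. I'll check the pad's lateral position from this closer wrist view, where the edges are at crop x≈620 and 685.

Run:
```python
from h import *
s=load('wr2')
def cf(P): d=P-PAD; return np.round([d@EX*1e3,d@EY*1e3,d[2]*1e3],1)
f=s["frame"]; 
for v in (202,206,212,220): 
    g=f[v].min(1).astype(int); print(v,g[240:330:2].tolist())
r=[(v,np.where(f[v,265:330].min(1)>150)[0]) for v in (202,206,210,214)]
for v,i in r:
    if len(i): print(v,265+i[0],265+i[-1],cf(onz(s,(265+i[0]-.5,v),.069)),cf(onz(s,(265+i[-1]+.5,v),.069)))
```

```text
202 [100, 99, 98, 100, 100, 98, 98, 97, 96, 98, 93, 55, 55, 55, 55, 54, 55, 55, 50, 138, 235, 235, 235, 235, 234, 234, 238, 239, 239, 239, 242, 243, 239, 238, 242, 243, 96, 105, 81, 79, 81, 79, 79, 81, 80]
206 [99, 98, 97, 99, 100, 98, 98, 96, 95, 100, 79, 56, 56, 56, 56, 54, 55, 58, 51, 141, 235, 234, 235, 235, 233, 233, 237, 239, 238, 239, 241, 243, 239, 238, 241, 249, 100, 98, 79, 81, 82, 82, 82, 80, 82]
212 [100, 99, 97, 100, 102, 98, 97, 96, 97, 97, 85, 56, 46, 45, 45, 44, 45, 46, 40, 143, 235, 234, 235, 235, 232, 233, 237, 238, 237, 237, 241, 242, 239, 237, 242, 222, 97, 88, 78, 81, 80, 80, 81, 79, 82]
220 [100, 99, 97, 99, 101, 100, 98, 95, 85, 85, 50, 45, 44, 45, 46, 44, 44, 45, 40, 146, 236, 234, 234, 234, 232, 233, 236, 238, 237, 237, 242, 241, 239, 237, 243, 182, 98, 83, 81, 82, 81, 81, 84, 83, 83]
202 279 311 [  8.6 -37.6   0. ] [-15.  -37.3   0. ]
206 279 311 [  8.6 -34.6   0. ] [-15.2 -34.4   0. ]
210 279 310 [  8.6 -31.6   0. ] [-14.6 -31.3   0. ]
214 279 310 [  8.5 -28.6   0. ] [-14.7 -28.3   0. ]
```

>>> arm_command(commands=[13,-2,1,-0.6,41,12,-1,1,0,41,0,0,0,0,41])

```text
clock: 3.42
tool_pos: [0.5553, 0.1224, 0.0811]
orientation: [-108.3, 89.4, 48.9]
force: [0.8, 0.3, 0.7]
opening: 0.036
```

>>> arm_command(commands=[4,0,0,0,41,4,0,0,0,41])

```text
clock: 3.68
tool_pos: [0.5558, 0.1226, 0.0733]
orientation: [-110.5, 89.3, 46.7]
force: [-0.6, -0.3, -0.5]
opening: 0.0359
```

```bash
python3 -c "
from h import *
st((23,-20,-7))"
```

```text
t 3.675 p [0.5558 0.1226 0.0733] F [-0.6 -0.3 -0.5] open 0.0359 J [ 32.   18.8 -24.3  -0.2 -46.3 -54.7]
tool axes x,y,z: [[0.008, 0.009, -1.0], [-0.388, -0.922, -0.011], [-0.922, 0.388, -0.004]]
case frame rel pad (mm): x 26.4 y -18.7 z 4.3
turn of tool z to EX / -EX: [np.float64(179.77), np.float64(-0.23)]
shift in tool mm [11.3  1.5  3.4]
```

>>> arm_command(commands=[3,1,2,0,41,3,0,1,0,41])

```text
clock: 3.92
tool_pos: [0.5531, 0.1228, 0.0674]
orientation: [-115.0, 89.3, 42.2]
force: [1.1, -4.0, 6.3]
opening: 0.0359
```

>>> arm_command(commands=[3,0,0,0,41,3,0,0,0,41])

```text
clock: 4.18
tool_pos: [0.5532, 0.1226, 0.0622]
orientation: [-117.9, 89.3, 39.3]
force: [-2.4, -0.7, 7.6]
opening: 0.0358
```

>>> arm_command(commands=[3,0,0,0,41])

```text
clock: 4.3
tool_pos: [0.5532, 0.1225, 0.0603]
orientation: [-119.9, 89.3, 37.4]
force: [-9.9, -1.0, 27.7]
opening: 0.0364
```

>>> arm_command(commands=[0.6,-3,0,0,41,0.6,-3,0,0,41])

```text
clock: 4.55
tool_pos: [0.5535, 0.1242, 0.0611]
orientation: [-142.6, 89.6, 14.7]
force: [-2.1, -8.5, 8.1]
opening: 0.0359
```

```bash
python3 -c "
from h import *
st((23,-20,-7))"
```

```text
t 4.55 p [0.5535 0.1242 0.0611] F [-2.1 -8.5  8.1] open 0.0359 J [ 32.5  19.6 -25.2   0.2 -44.9 -55.3]
tool axes x,y,z: [[0.006, 0.002, -1.0], [-0.385, -0.923, -0.004], [-0.923, 0.385, -0.005]]
case frame rel pad (mm): x 23.6 y -18.1 z -7.9
turn of tool z to EX / -EX: [np.float64(179.94), np.float64(-0.06)]
shift in tool mm [-0.9  1.9  0.6]
```

>>> arm_command(commands=[0.6,-6,0,0,41,0.6,-6,0,0,41])

```text
clock: 4.8
tool_pos: [0.5561, 0.1315, 0.0611]
orientation: [140.1, 89.7, -62.6]
force: [-2.4, -8.9, 10.7]
opening: 0.0356
```

```bash
python3 -c "
from h import *
st((23,-20,-7))"
```

```text
t 4.8 p [0.5561 0.1315 0.0611] F [-2.4 -8.9 10.7] open 0.0356 J [ 33.1  20.1 -24.5   0.4 -45.4 -56. ]
tool axes x,y,z: [[0.002, -0.004, -1.0], [-0.385, -0.923, 0.003], [-0.923, 0.385, -0.003]]
case frame rel pad (mm): x 23.3 y -10.3 z -7.9
turn of tool z to EX / -EX: [np.float64(179.95), np.float64(-0.05)]
shift in tool mm [-0.9  9.7  0.3]
```

>>> arm_command(commands=[0.7,-6,0,0,41,0.7,-6,0,0,41,0.7,-6,0,0,41,0.7,-6,0,0,41])

```text
clock: 5.3
tool_pos: [0.5609, 0.1439, 0.061]
orientation: [89.9, 88.8, -112.7]
force: [-3.2, -10.9, 14.2]
opening: 0.036
```

```bash
python3 -c "
from h import *
st((23,20,-7))"
```

```text
t 5.3 p [0.5609 0.1439 0.061 ] F [ -3.2 -10.9  14.2] open 0.036 J [ 34.2  21.1 -23.1   0.9 -46.8 -57.4]
tool axes x,y,z: [[-0.008, -0.019, -1.0], [-0.384, -0.923, 0.02], [-0.923, 0.384, 0.0]]
case frame rel pad (mm): x 23.0 y 3.0 z -8.0
turn of tool z to EX / -EX: [np.float64(179.99), np.float64(-0.01)]
shift in tool mm [ -1.4 -17.   -0. ]
```

>>> arm_command(commands=[0.5,-6,0,0,41,0.5,-6,0,0,41,0.5,-6,0,0,41,0.5,-6,0,0,41])

```text
clock: 5.8
tool_pos: [0.5666, 0.1579, 0.0611]
orientation: [85.7, 88.0, -116.9]
force: [-2.8, -7.6, 11.1]
opening: 0.0358
```

```bash
python3 -c "
from h import *
st((23,20,-7))
s=snap('side','sd3'); b=s['frame'][150:270,170:320]; 
cv2.imwrite('pics/c3.png',cv2.resize(b,(750,600),interpolation=2))"
```

```text
t 5.8 p [0.5666 0.1579 0.0611] F [-2.8 -7.6 11.1] open 0.0358 J [ 35.2  22.2 -21.5   1.3 -48.1 -58.7]
tool axes x,y,z: [[-0.016, -0.031, -0.999], [-0.384, -0.923, 0.035], [-0.923, 0.385, 0.003]]
case frame rel pad (mm): x 22.8 y 18.0 z -7.9
turn of tool z to EX / -EX: [np.float64(179.99), np.float64(-0.01)]
shift in tool mm [-1.  -1.9 -0.2]
```

View pics/c3.png

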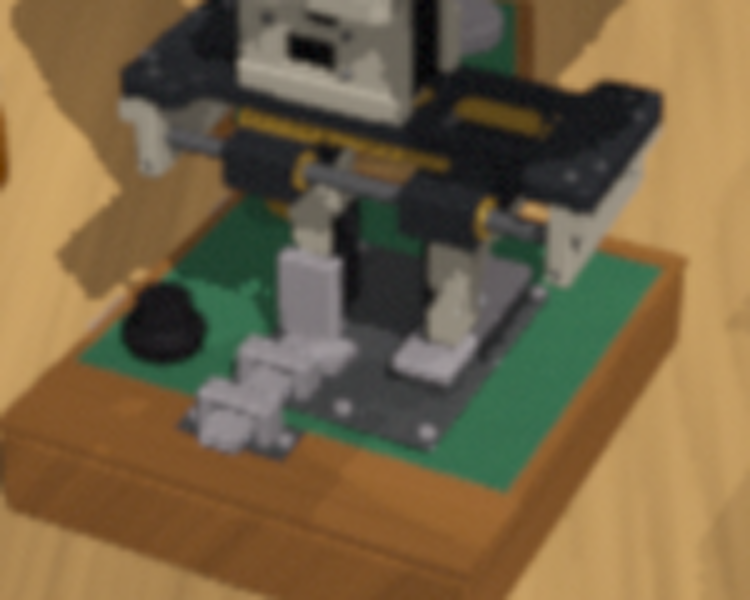

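The bolt's nose is now in the keeper (220,425) and the lug (312,300) is close to the guide, with the pad still held down. I'll push until it stops.

>>> arm_command(commands=[0.5,-6,0,0,41,0.5,-6,0,0,41])

```text
clock: 6.1
tool_pos: [0.5665, 0.1582, 0.0614]
orientation: [82.7, 86.9, -120.0]
force: [-5.2, -24.7, 19.4]
opening: 0.036
```

>>> arm_command(commands=[0.5,-6,0,0,41,0.5,-6,0,0,41])

```text
clock: 6.35
tool_pos: [0.5663, 0.158, 0.0618]
orientation: [81.3, 85.8, -121.7]
force: [-5.4, -21.3, 18.1]
opening: 0.0362
```

```bash
python3 -c "
from h import *
st((23,20,-7))"
```

```text
t 6.35 p [0.5663 0.158  0.0618] F [ -5.4 -21.3  18.1] open 0.0362 J [ 35.7  23.1 -20.3   2.1 -50.5 -60.1]
tool axes x,y,z: [[-0.038, -0.062, -0.997], [-0.39, -0.918, 0.072], [-0.92, 0.392, 0.011]]
case frame rel pad (mm): x 22.5 y 18.1 z -7.2
turn of tool z to EX / -EX: [np.float64(179.58), np.float64(-0.42)]
shift in tool mm [-0.3 -1.9 -0.5]
```

Run:
```python
from h import *
s=snap('side','sd4'); s0=load("side0")
b=np.hstack([cv2.resize(x["frame"][180:250,c:c+60],(400,467),interpolation=cv2.INTER_CUBIC) for x,c in((s0,205),(s,205))])
cv2.imwrite('pics/c4.png',b)
L=PAD+EX*.049+EY*(-.0025+.008); 
for d in(0,.032): 
  P=L+EY*d; print([((proj(s,[np.r_[(P+EX*w)[:2],.045+h]])[0]-[205,180]+.5)*6.667-.5).round(0).tolist() for w in(-.012,.012) for h in(.046,.011)])
```

```text
[[269.0, 113.0], [268.0, 210.0], [197.0, 94.0], [198.0, 190.0]]
[[220.0, 166.0], [220.0, 264.0], [147.0, 145.0], [149.0, 243.0]]
```

View pics/c4.png

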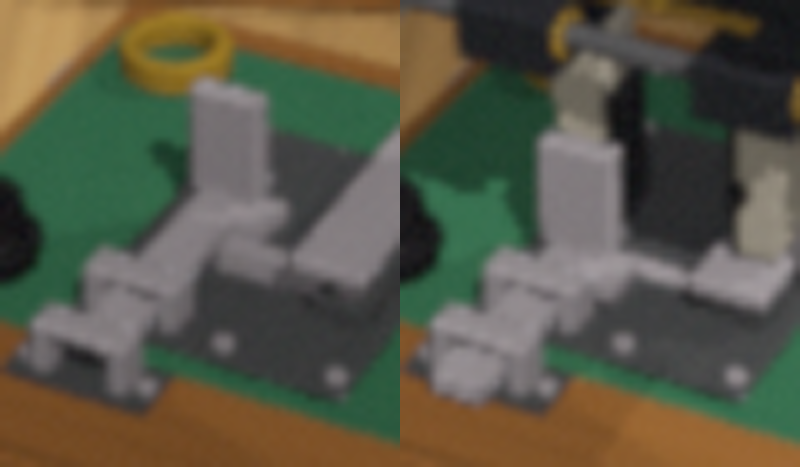

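The lug moved (−50,+54) px in the enlarged picture, against a predicted (−49,+53) for 32 mm. The bolt is home, so I'll release straight up.

>>> arm_command(commands=[-3,2,0,0,41,-12,2,0,0,41,-25,0,0,0,41,-40,0,0,0,41,-30,0,0,0,41])

```text
clock: 7.02
tool_pos: [0.5674, 0.1602, 0.174]
orientation: [79.4, 85.6, -123.8]
force: [0.3, 0.6, -0.6]
opening: 0.0358
```

>>> arm_command(commands=[0,50,0,0,41,0,50,0,0,41,0,30,0,0,41,0,0,0,0,41,0,0,0,0,41])

```text
clock: 7.65
tool_pos: [0.5161, 0.0397, 0.1874]
orientation: [80.7, 85.8, -122.3]
force: [-0.3, 0.6, -0.1]
opening: 0.0359
```

Run:
```python
from h import *
st()
s=snap('side','sd5'); s0=load("side0")
b=np.hstack([cv2.resize(x["frame"][180:250,205:265],(400,467),interpolation=cv2.INTER_CUBIC) for x in(s0,s)])
cv2.imwrite('pics/c5.png',b)
```

```text
t 7.65 p [0.5161 0.0397 0.1874] F [-0.3  0.6 -0.1] open 0.0359 J [ 27.8   9.1 -21.3   2.3 -63.2 -51.9]
tool axes x,y,z: [[-0.039, -0.062, -0.997], [-0.389, -0.918, 0.072], [-0.92, 0.391, 0.012]]
case frame rel pad (mm): x 21.6 y -110.5 z 118.4
turn of tool z to EX / -EX: [np.float64(179.62), np.float64(-0.38)]
```

View pics/c5.png

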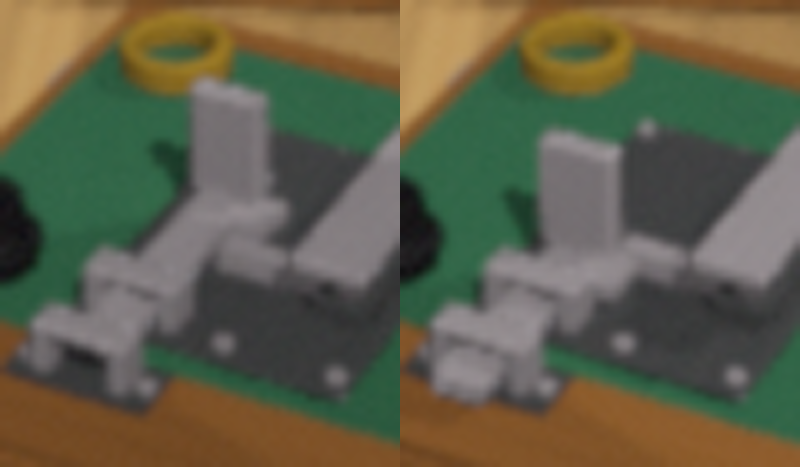

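The pad is back at its starting height (same pixels, about (295,255)), the bolt nose is through the keeper, and the ring and loupe have not moved. I'm handing in.

```bash
python3 -c "
from plant import *
print(close_job())"
```

```text
the job is handed in; nothing more can be done
None
```

The case is locked, as far as my checks show: the bolt is home in the keeper and the catch is back up. I handed the job in at about 7.7 s; `close_job()` gives no verdict.

One fingertip pressed the catch pad to its bottom stop (8–28 N) and slid along it, while the other pushed the lug until the push force jumped to about 25 N at the stop. I then lifted clear without gripping anything.

- **Bolt:** in the side view the lug moved (−50, +54) px in the enlarged picture, against (−49, +53) predicted for 32 mm. The nose is through the keeper.
- **Catch:** the pad is back at the same pixels as at the start.
- **Bystanders:** the ring and loupe have not moved in that last view. I did not re-measure the things on the tray and bench, but the arm never went near them.
- **Robot:** it is clear of the case, with wrist forces under 1 N.

**Disagreements:**
- The wrist camera put the pad and bolt 3–4 mm to −x of the two-view estimate, so I placed the fingers about 3 mm that way.
- The fingers stopped about 2 mm short of the y I had calculated, roughly within the calibration error.
- The tool tilted about 4° while pushing against the stop.

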